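# Tighten the centrifuge rotor with the hex key

## Robot

A 6-joint arm with a two-finger parallel gripper is mounted at the origin on a cart in front of the work surface, level with it; the furniture and walls round the work are solid. World frame = base frame: x ahead of the robot, y to its left, z up, the work surface at z = 0. Lengths are in mm, angles in degrees, forces in N, time in s.
With the tool pointing down it reaches from about 325 to 925 mm from the base axis. Payload 3.1 kg.
Tool frame: the origin (TCP) lies at the very end of the fingers, on their centre line; the grasp point (between the pads) lies grasp_offset behind it (grasp_offset is the distance from the TCP to the grasp point, in mm); z points along the fingers, x is the direction in which the jaws open and shut, and the axes are right-handed (so a half turn about z gives the same grasp; the last joint's range is limited). The gripper opens to 85 mm and grips with 20 to 120 N. Pads are 22 mm wide; open, the fingers measure 114 mm over their backs; the gripper's body (76 mm by 85 mm) begins 54 mm behind the grasp point. The pads swing forward as they close: fully open they stand 13 mm farther back than shut.
Start: joints at [-77.189, 12.427, 92.441, -0, 75.132, -6.429], TCP at [205.974, -590.096, 208.6] pointing down, gripper open.
Joint ranges: [-157.48, 157.48], [-44.54, 120.13], [17.64, 146.25], [-64.5, 244.5], [7.68, 150.69], [-147.95, 147.95]. Speed limits (degrees/s): [159.86, 159.86, 180, 180, 180, 180].

## Interface

Orientations are given as [roll, pitch, yaw] about the fixed x, y, z axes, in that order (R = Rz(yaw) Ry(pitch) Rx(roll)).
In Python, from station import * gives the robot as it stands. Calls block until the motion is done:
- goto(position, orientation): joint-space move of the TCP to a pose.
- move_l(position, attitude=None, speed=150): straight line of the TCP; attitude=None keeps the orientation; speed is the mean speed in mm/s.
- move_j(angles): joint-space move.
- grip(opening, squeeze=None): finger opening in mm; squeeze is the grip in N (None keeps the last); returns when the fingers have stopped.
- wait(seconds).
- solve_ik(position, orientation): joint angles nearest the present ones, or None.
- get_obs(): the state.
- get_image(name): name is "scene" or "top" or "wrist"; returns the picture (400x640x3 uint8, red, green, blue); there is no depth.
- get_calibration(name): a dict with "fx", "fy", "cx", "cy" (pixels), "R" (3x3) and "t" (3): a world point X has camera coordinates R X + t; the wrist camera has in their place "mount" (4x4, takes a point from camera to tool coordinates, whose origin is the TCP and whose axes are the tool frame's). Camera axes: x right, y down, z forward; pixel columns grow to the right and rows downward; lengths in mm; the calibration is good to about 2 mm. A picture is of the moment at which its call begins: read the wrist's pose just before it. get_calibration takes no time and is no camera call.
A pose or a line that the arm cannot do raises Unreachable and nothing moves.
- sign_off(): hands the job in, once; it reports no verdict.
Trained networks look in the newest picture that a camera, given by its name, has taken for a name from the list of things; names that differ only in an ending like _2 or _b are one class to them, and where a whole thing is asked for, a point or a joint stands for the part that bears it (a point fixed in the world has none). Each returns a list of dicts, best first, with "score" (0 to 1); they miss things now and then, are a little off and sometimes report something else, mostly with a low value. They report only what shows in the picture. A call takes as long as a camera call. They do not tell look-alikes from the thing itself.
- spot_in(name, camera): "extent" ([centre column, centre row, width, height] in pixels, round what is visible of it).
- regions_of(name, camera): "region" (400x640 bool, what is visible of it) and "extent" ([centre column, centre row, width, height] in pixels, round what is visible of it).
The state is a dict: "t": time; "joint_pos": joint angles; "qvel": joint speeds; "effort": joint torques, N m; "tcp_pos": TCP position; "ee_rot": TCP orientation; "wrist_force": force on the tool from outside, world axes, zero at the start; "moment": the same for the moment, N m; "grip_width": finger opening in mm.
Only numpy, scipy, OpenCV 4.12 (cv2) and the standard library are available. Lean on these libraries where they do the work, as an engineer would, in place of code of your own. Each camera call takes 0.05 s, during which the arm holds its last target. There are 200 camera calls.

## Task

Fasten the rotor of the small bench centrifuge: take the larger of the two T-handled hex keys from the stand, lower it into the rotor's central bore and, pressing only lightly on the sprung screw hidden down there, turn the key until it drops fully into the screw's hex socket. Then turn the screw clockwise (seen from above) until it comes up against its stop, and leave the key standing there upright, let go. Leave the small key in the stand, and do not shove or knock over the two little vials.

Things in the scene. Friction and masses are not known exactly. Their poses are not given: they have to be found in the camera images.
- large_key: the larger T-handled steel hex key, 137 mm tall, about 0.25 kg, upright in either hole of the stand. Origin: centre of its flat lower end, z up the key. Lowest 74 mm: hexagon 20 mm across flats (23.1 across corners), flats facing +x and -x; above it a round shank 17 mm thick with a black crossbar on top (see large_key_handle).
- large_key_handle (a point): centre of the large key's crossbar, 128 mm above the key's lower end, axes as the key's. The crossbar is 16 mm (x) by 64 mm (y) by 18 mm high: take it from above, closing along x.
- small_key: the smaller T-handled hex key, 111 mm tall, hexagon 14 mm across flats, crossbar 12 x 46 x 14 mm; far too thin for the screw; stands in the stand's other hole. Origin: centre of its lower end. Leave it there.
- key_stand: fixed grey block 60 (x) x 170 (y) x 40 mm high with two round holes 27 mm wide and 32 mm deep, 55 mm to either side of its centre along its y; origin centre of the underside. The keys stand on the floors of the holes, 8 mm above the bench, so a key must rise 32 mm to be out.
- centrifuge: fixed bench centrifuge: white square housing 165 x 165 x 40 mm, low grey ring 158 mm wide up to 60 mm, and a conical aluminium rotor 130 mm wide at the foot and 70 mm at its flat top, 125 mm above the bench, with six dark tube places. Origin centre of the underside. The rotor does not turn.
- bore_mouth (a point): centre of the mouth of the rotor's vertical bore, level with the rotor's top, z up. Bore 24.2 mm wide, flared to 37 mm over the top 8 mm. The screw's face lies 28 to 44 mm below this point (unknown, varies); its hex socket, 21.2 mm across flats, goes 26 mm deeper, so a seated key's end is 54 to 70 mm below this point.
- screw (a joint): clockwise turn (from above) of the hidden screw, rad: 0 to 0.1 at the start, 0.9 at its hard stop (tight); blocked below 0, so search anticlockwise. 0.12 N m turns it; it stays where left. How its hexagon lies is unknown, unrelated to this value or any listed axes: the key rests on the face unless corners match within about 6 degrees (every 60 degrees).
- screw_spring (a joint): how far the screw is pushed down against its spring, m: 0 at rest, 10 N per mm after the first 3 N. Pushed 2.2 mm (about 25 N) counts as forced. The key may stick part way down the socket: ease off and turn it a few degrees back and forth.
- vial_black: small loose glass vial with black cap, 27 x 66 mm, upright; origin centre of the underside; bystander
- vial_brown: small loose brown glass vial, 27 x 66 mm, upright; origin centre of the underside; bystander
Not all that is in view belongs to the job. What is shaped like the large_key but pink is not meant.

How it is judged:
By the outcome, as a careful person would: the job done as asked, in the order asked, and still so for the second after the job is handed in, with the robot touching nothing.
It also fails if it takes over 64 s, if anything falls off the work surface, if the arm or the gripper's body presses on something with over 40 N, if the wrist force passes 120 N, or if a joint passes its speed limit or range.

## Working session

There is one attempt and no reset: what is moved stays moved. The work goes in short steps, each a Python script; the robot and the scene stay as the last script left them, time stands still between calls to the robot, and variables do not carry over. Pictures are saved under pics/ and viewed, about 8 in all and at most 12, crops included, and the job is handed in when it is done.

```bash
mkdir -p pics; ls
python3 - <<'E'
from station import *
import cv2,numpy as np
np.set_printoptions(precision=3,suppress=True)
for c in ("scene","top"):
    im=get_image(c); cv2.imwrite(f"pics/{c}0.png",im[:,:,::-1])
    k=get_calibration(c); print(c,k)
    for n in ("large_key","small_key","key_stand","centrifuge","bore_mouth","large_key_handle","vial_black","vial_brown"):
        try: print(n,[(round(d["score"],2),np.round(d["extent"],1).tolist()) for d in spot_in(n,c)][:4])
        except Exception as e: print(n,e)
print(get_calibration("wrist")); print(get_obs())
try: print(grasp_offset)
except Exception as e: print(e)
E
```

```text
pics
scene {'fx': 440.8070081294628, 'fy': 440.8070081294628, 'cx': 321.71741449463485, 'cy': 200.1818248165487, 'R': array([[-0.854, -0.52 ,  0.018],
       [-0.339,  0.53 , -0.777],
       [ 0.395, -0.67 , -0.629]]), 't': array([ 421.349,  240.323, 1116.919])}
large_key [(0.79, [382.9, 196.2, 21.8, 37.6]), (0.67, [353.8, 168.1, 14.6, 33.6]), (0.65, [375.6, 157.3, 15.3, 20.5]), (0.58, [409.9, 173.1, 12.6, 42.8])]
small_key [(0.46, [290.6, 237.7, 80.9, 68.3])]
key_stand []
centrifuge [(0.94, [292.1, 239.7, 78.9, 68.6])]
bore_mouth [(0.79, [290.4, 240.6, 77.5, 69.9])]
large_key_handle [(0.87, [411.5, 174.6, 17.2, 41.9]), (0.69, [350.4, 169.4, 12.5, 36.5])]
vial_black [(0.81, [242.0, 273.1, 11.8, 25.0])]
vial_brown [(0.72, [297.6, 191.2, 6.9, 15.3]), (0.27, [351.4, 168.9, 15.3, 33.8])]
top {'fx': 513.0521438384621, 'fy': 513.0521438384621, 'cx': 336.794365818249, 'cy': 202.62443448927976, 'R': array([[ 0.008, -1.   ,  0.001],
       [-0.976, -0.008, -0.219],
       [ 0.219,  0.001, -0.976]]), 't': array([ -33.742,  503.031, 1189.636])}
large_key [(0.72, [404.8, 199.3, 33.1, 18.8]), (0.
[... 559 characters left out ...]
 'cy': 200.66829843660074, 'mount': array([[   1.   ,   -0.   ,    0.   ,   -0.317],
       [  -0.   ,    0.948,    0.319,  -82.137],
       [  -0.   ,   -0.319,    0.948, -166.299],
       [   0.   ,    0.   ,    0.   ,    1.   ]])}
{'t': 0.9, 'joint_pos': array([-77.189,  12.425,  92.442,   0.001,  75.132,  -6.428]), 'qvel': array([-0.028, -0.002,  0.005,  0.079, -0.043, -0.101]), 'effort': array([  0.   , -39.688, -30.426,  -0.   ,   0.   ,  -0.   ]), 'tcp_pos': array([ 205.973, -590.093,  208.621]), 'ee_rot': array([-179.999,   -0.001,  -70.761]), 'wrist_force': array([ 0.067, -0.256, -1.062]), 'moment': array([ 0.026, -0.029, -0.002]), 'grip_width': 85.46197400804502}
18.700000000000003
```

Run:
```python
import cv2
a=cv2.imread("pics/top0.png")[120:310,220:490]; cv2.imwrite("pics/topc.png",cv2.resize(a,None,fx=2.9,fy=2.9,interpolation=cv2.INTER_CUBIC))
a=cv2.imread("pics/scene0.png")[130:300,220:450]; cv2.imwrite("pics/scenec.png",cv2.resize(a,None,fx=3.4,fy=3.4,interpolation=cv2.INTER_CUBIC))
```

```text
(no output)
```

View pics/topc.png

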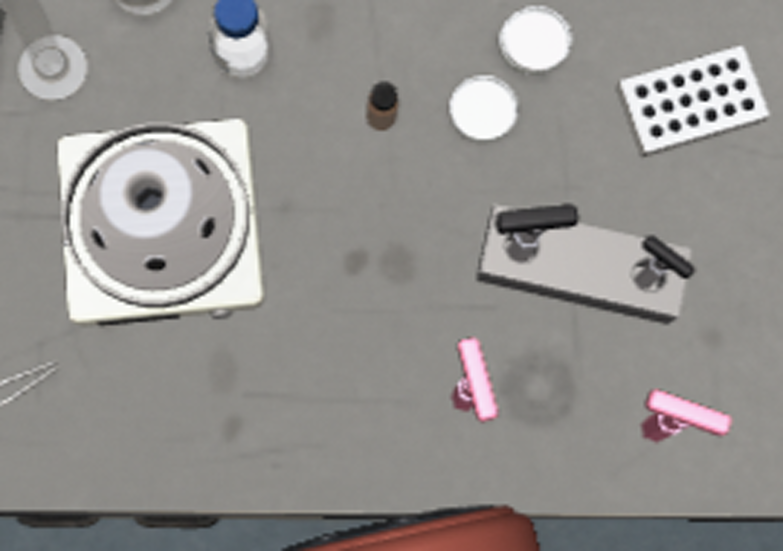

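View pics/scenec.png

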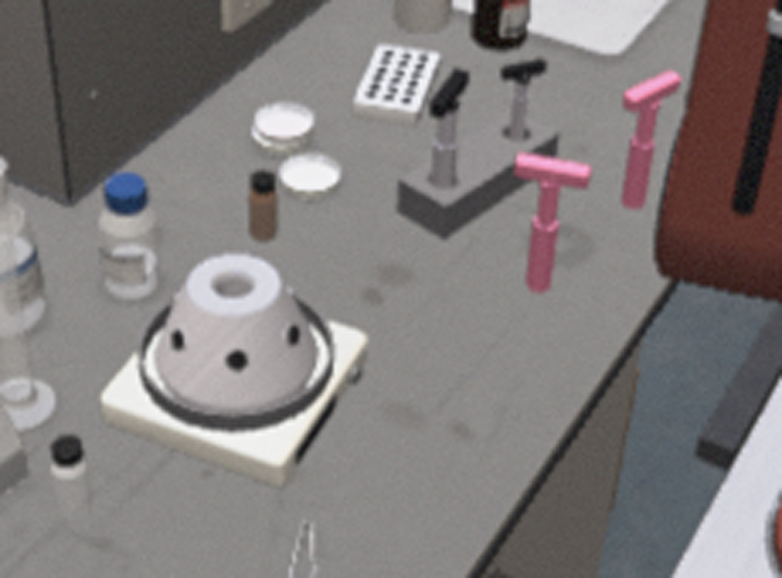

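```bash
cat > h.py <<'E'
from station import *
import cv2,numpy as np
np.set_printoptions(precision=2,suppress=True)
def cam(name,obs=None):
    """K, R, t (world->camera); the wrist needs the state read just before the picture"""
    k=get_calibration(name); K=np.array([[k["fx"],0,k["cx"]],[0,k["fy"],k["cy"]],[0,0,1]])
    if name!="wrist": return K,np.array(k["R"]),np.array(k["t"])
    from scipy.spatial.transform import Rotation as Ro
    T=np.eye(4); T[:3,:3]=Ro.from_euler("xyz",obs["ee_rot"],degrees=True).as_matrix(); T[:3,3]=obs["tcp_pos"]
    M=np.linalg.inv(T@np.array(k["mount"])); return K,M[:3,:3],M[:3,3]
def onplane(px,z,C):
    K,R,t=C; d=R.T@np.linalg.solve(K,[px[0],px[1],1.]); c=-R.T@t
    return c+d*(z-c[2])/d[2]
def proj(X,C):
    K,R,t=C; p=K@(R@np.asarray(X,float)+t); return p[:2]/p[2]
def snap(name,fn):
    o=get_obs(); im=get_image(name); cv2.imwrite(f"pics/{fn}.png",im[:,:,::-1]); return im,cam(name,o)
def tri(p1,C1,p2,C2):
    P=[c[0]@np.c_[c[1],c[2]] for c in (C1,C2)]
    X=cv2.triangulatePoints(P[0],P[1],np.array(p1,float),np.array(p2,float))[:,0]; return X[:3]/X[3]
def st(): 
    o=get_obs(); print("t%.1f"%o["t"],"tcp",o["tcp_pos"],"rot",o["ee_rot"],"F",o["wrist_force"],"M",o["moment"],"w%.1f"%o["grip_width"],"j6 %.0f"%o["joint_pos"][5]); return o
E
python3 - <<'E'
from h import *
T,S=cam("top"),cam("scene")
f=lambda p:(p[0]/2.9+220,p[1]/2.9+120); g=lambda p:(p[0]/3.4+220,p[1]/3.4+130)
for n,a,b,z in (("handle",(538,218),(450,92),136),("bore",(149,196),(234,284),125),("brown",(382,107),(263,207),33),("smallh",(669,257),(524,70),112)):
    print(n,tri(f(a),T,g(b),S),onplane(f(a),z,T),onplane(g(b),z,S))
for p in ((498,219),(578,214)): print(onplane(f(p),145,T))
for p in ((490,206),(691,247),(677,315),(480,272)): print("stand",onplane(f(p),40,T))
print("black vial cap",onplane(g((67,450)),62,S))
E
```

```text
handle [ 502.41 -186.73  134.51] [ 503.93 -185.95  136.  ] [ 498.65 -184.86  136.  ]
bore [523.55 122.04 118.83] [522.03 121.24 125.  ] [519.26 127.84 125.  ]
brown [626.9  -67.02  28.88] [626.96 -66.41  33.  ] [621.79 -62.77  33.  ]
smallh [ 477.62 -294.05  108.87] [ 478.62 -292.89  112.  ] [ 473.31 -289.67  112.  ]
[ 500.71 -153.58  145.  ]
[ 505.22 -215.94  145.  ]
stand [ 537.23 -158.39   40.  ]
stand [ 502.84 -328.17   40.  ]
stand [ 444.35 -313.86   40.  ]
stand [ 479.78 -149.13   40.  ]
black vial cap [559.44 289.04  62.  ]
```

Run:
```python
from h import *
goto([502,-186,225],[180,0,4]); st()
im,C=snap("wrist","w1")
for n in ("large_key_handle","large_key"):
  for d in regions_of(n,"wrist")[:3]:
    m=d["region"].astype(np.uint8); r=cv2.minAreaRect(cv2.findNonZero(m)); print(n,d["score"],d["extent"],r,onplane(r[0],145,C))
cv2.imwrite("pics/w1c.png",cv2.resize(im[:,:,::-1],(800,500)))
```

```text
t2.7 tcp [ 501.83 -186.91  224.99] rot [179.98   0.01   3.92] F [-0.47  0.37  0.23] M [ 0.05 -0.05  0.  ] w85.1 j6 -32
large_key_handle 0.97 [186.7, 128.8, 95.6, 34.8] ((186.73851013183594, 127.76506042480469), (22.873180389404297, 94.03715515136719), 82.303955078125) [ 389.41 -132.07  145.  ]
large_key_handle 0.92 [323.2, 192.6, 20.7, 73.7] ((320.0, 192.0), (70.0, 20.0), 90.0) [ 502.09 -179.43  145.  ]
large_key_handle 0.92 [187.3, 269.6, 69.5, 87.5] ((181.15383911132812, 266.31378173828125), (28.64244270324707, 103.22211456298828), 34.93093490600586) [ 374.24 -262.95  145.  ]
large_key 0.94 [319.4, 191.6, 22.6, 73.0] ((319.5, 192.0), (70.0, 21.0), 90.0) [ 501.66 -179.46  145.  ]
large_key 0.72 [187.7, 128.2, 92.5, 32.6] ((186.68919372558594, 127.63513946533203), (23.509056091308594, 94.20062255859375), 80.53767395019531) [ 389.37 -131.97  145.  ]
large_key 0.56 [185.8, 271.1, 67.3, 86.9] ((181.216796875, 267.2357177734375), (26.56989860534668, 101.8228988647461), 34.592288970947266) [ 374.22 -263.96  145.  ]
```

View pics/w1c.png

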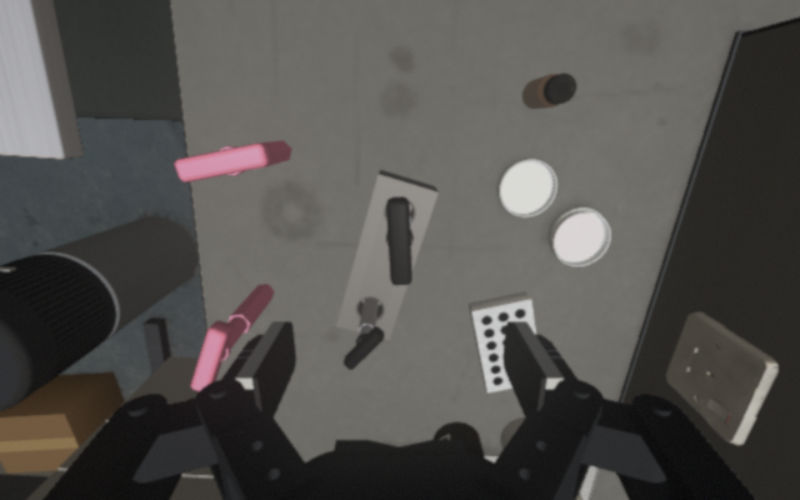

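Run:
```python
from h import *
o=get_obs(); C=cam("wrist",o); im=cv2.imread("pics/w1.png",0)
m=np.zeros_like(im); m[150:235,300:345]=(im[150:235,300:345]<60)
n,l,s,c=cv2.connectedComponentsWithStats(m); i=1+np.argmax(s[1:,4]); print(s[i],c[i])
ys,xs=np.where(l==i); rows=np.arange(165,222); k=np.polyfit(rows,[xs[ys==r].mean() for r in rows],1); print("slope deg",-np.degrees(np.arctan(k[0])))
r0,r1=ys.min(),ys.max()
far=onplane((np.polyval(k,r1),r1+.5),145,C); near=onplane((np.polyval(k,r0),r0),127,C); near2=onplane((np.polyval(k,r0),r0),145,C)
print(far,near,near2)
```

```text
[310 158  19  69 986] [318.88 194.01]
slope deg -4.461062691412533
[ 505.44 -212.23  145.  ] [ 496.55 -152.96  127.  ] [ 496.52 -149.68  145.  ]
```

Run:
```python
from h import *
grip(50)
goto([501.3,-183,165],[180,0,7])
move_l([501.3,-183,117.5],speed=120); st()
grip(10,80); wait(.3); st()
move_l([501.3,-183,190],speed=80); st()
move_l([501.3,-183,262],speed=150); wait(.3);st()
im,C=snap("wrist","w2"); cv2.imwrite("pics/w2c.png",cv2.resize(im[60:400,140:500,::-1],None,fx=1.6,fy=1.6))
snap("scene","s2")
for d in regions_of("large_key","scene")[:4]: print(d["score"],d["extent"])
```

```text
t4.2 tcp [ 502.25 -183.51  118.77] rot [179.93  -0.1    6.99] F [-0.24  1.    0.39] M [ 0.03 -0.03  0.  ] w50.0 j6 -35
t4.9 tcp [ 502.43 -183.62  119.08] rot [179.91  -0.13   7.  ] F [-1.12  0.82  5.68] M [ 0.03  0.08 -0.01] w12.3 j6 -35
t6.0 tcp [ 500.72 -182.73  189.22] rot [-179.95    0.07    7.  ] F [ 0.43 -1.04 -2.34] M [ 0.   -0.    0.04] w12.1 j6 -35
t6.9 tcp [ 500.72 -182.7   260.74] rot [-179.92    0.1     7.  ] F [ 0.52 -0.35 -2.14] M [-0.02  0.04 -0.02] w12.1 j6 -35
0.76 [355.1, 134.6, 10.9, 42.8]
0.57 [383.8, 195.2, 25.0, 41.0]
0.56 [412.2, 170.8, 12.6, 41.8]
```

View pics/w2c.png

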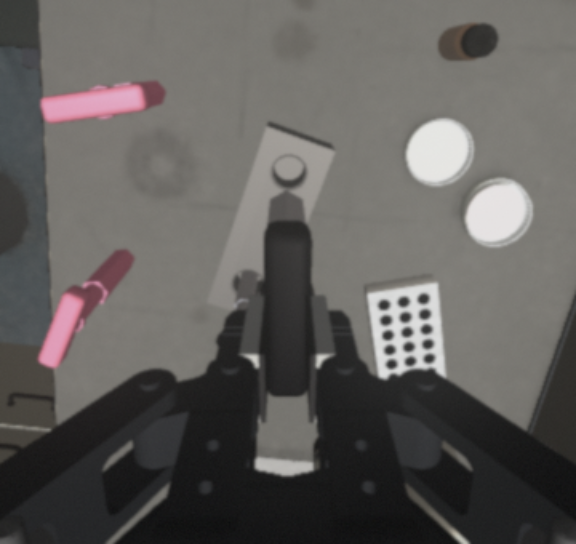

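Run:
```python
from h import *
k=get_calibration("wrist"); M=np.array(k["mount"])
def tool(px,z):
    d=M[:3,:3]@np.array([(px[0]-k["cx"])/k["fx"],(px[1]-k["cy"])/k["fy"],1]); c=M[:3,3]; return c+d*(z-c[2])/d[2]
f=lambda u,v:(u/1.6+140,v/1.6+60)
print("far",tool(f(287,396),-26),"near bottom",tool(f(287,222),-8),"tip corner",tool(f(287,190),111))
goto([532.5,41,258],[180,0,7]); wait(.3); st()
im,C=snap("wrist","w3"); print(proj([522,122,125],C))
c=im[40:180,220:420,::-1]; cv2.imwrite("pics/w3c.png",cv2.resize(c,None,fx=4,fy=4,interpolation=cv2.INTER_CUBIC))
p=proj([522,122,125],C).astype(int); b=im[p[1]-20:p[1]+21,p[0]-20:p[0]+21,::-1]; print(b.shape)
if b.size:
    b=np.clip(b.astype(float)*2,0,255).astype(np.uint8); cv2.imwrite("pics/w3b.png",cv2.resize(b,(600,600),interpolation=cv2.INTER_CUBIC))
```

```text
far [  0.17  29.86 -26.  ] near bottom [  0.17 -30.22  -8.  ] tip corner [  0.27 -11.54 111.  ]
t8.3 tcp [532.62  39.8  258.01] rot [179.99   0.     6.89] F [ 0.07 -0.97 -2.53] M [ 0.04 -0.01 -0.01] w11.9 j6 -10
[318.39 101.5 ]
(41, 41, 3)
```

View pics/w3c.png

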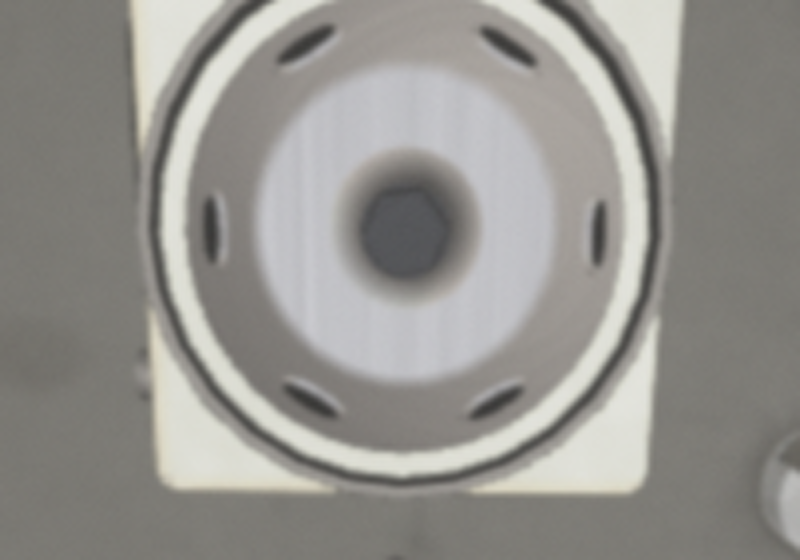

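Run:
```python
from h import *
o=get_obs(); C=cam("wrist",o); im=cv2.imread("pics/w3.png"); g=cv2.cvtColor(im,6)
m=np.zeros_like(g); x0,y0=321,97
win=g[y0-45:y0+45,x0-45:x0+45]
for lo in (160,170,180):
    m=(win>lo).astype(np.uint8); n,l,s,c=cv2.connectedComponentsWithStats(m); 
    cs,h=cv2.findContours((l==l[45,72]).astype(np.uint8),cv2.RETR_CCOMP,cv2.CHAIN_APPROX_NONE)
    for q in cs:
        if len(q)>30: e=cv2.fitEllipse(q); p=(e[0][0]+x0-45,e[0][1]+y0-45); print(lo,e[1],p,onplane(p,125,C))
b=g[y0-15:y0+16,x0-15:x0+16]; np.set_printoptions(linewidth=200); print(b[::2,::1])
```

```text
160 (73.92449951171875, 94.26026916503906) (325.3081817626953, 91.3062744140625) [527.4  132.22 125.  ]
160 (35.38373565673828, 37.70142364501953) (321.73165130615234, 95.88208770751953) [524.51 127.71 125.  ]
170 (73.84270477294922, 78.39618682861328) (321.4643249511719, 94.88143920898438) [524.14 128.58 125.  ]
170 (36.70926284790039, 39.249778747558594) (321.66857147216797, 96.02182006835938) [524.46 127.58 125.  ]
180 (72.03912353515625, 76.37288665771484) (321.22804260253906, 95.19262313842773) [523.95 128.27 125.  ]
180 (38.300323486328125, 40.66419982910156) (321.5734519958496, 96.17534637451172) [524.39 127.43 125.  ]
[[190 189 182 174 165 158 154 147 140 135 131 127 124 120 117 116 115 115 114 115 117 120 126 133 138 144 150 159 170 182 191]
 [185 178 169 160 151 143 137 130 123 118 112 108 105 102  99  98  96  95  97  96  99 102 108 114 121 128 135 140 149 159 175]
 [173 165 155 146 139 129 122 115 108 101  98  92  88  87  86  86  83  82  80  82  87  88  92  99 105 113 121 128 135 144 156]
 [164 154 145 134 127 117 109  98  87  81  78  75  76  76  78  78  81  82  81  81  78
[... 866 characters left out ...]
 87  85  86  86  86  86  87  84  79  81  89 100 109 119 126 137]
 [163 153 142 133 121 108  94  84  82  86  85  87  87  87  86  87  86  87  85  88  87  86  81  81  90 101 109 119 126 137 147]
 [172 163 152 143 135 126 113  99  88  86  86  85  86  85  86  87  85  85  85  85  85  84  85  96 105 115 123 131 138 148 158]
 [183 174 166 157 148 141 132 125 117 105  96  89  85  85  83  83  84  85  87  90  94 101 109 116 123 131 139 145 153 162 175]
 [191 188 181 172 165 157 150 143 137 130 126 122 117 113 110 109 108 108 110 114 118 122 129 135 142 148 154 161 170 180 191]
 [195 192 191 188 182 174 167 162 156 152 148 145 141 138 135 135 133 133 134 136 139 144 151 158 161 167 173 181 188 193 195]]
```

View pics/w3b.png

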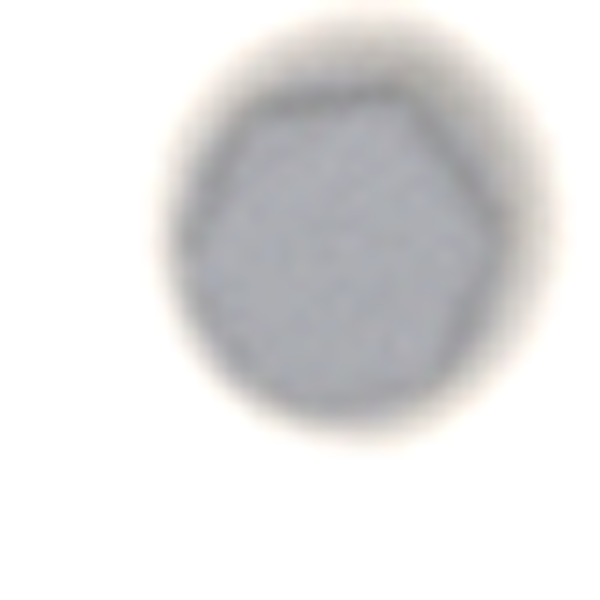

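```bash
cat >> h.py <<'E'
def descend(p,zend,step=2.,fmax=7.,speed=40,base=0.,verbose=True):
    """lower stepwise, yielding sideways to contact; stops at zend or fmax. p = commanded TCP, altered in place"""
    while p[2]>zend:
        p[2]-=min(step,p[2]-zend); move_l(list(p),speed=speed)
        o=get_obs(); F=o["wrist_force"]; fz=F[2]-base
        if verbose: print("t%.2f cmd %s tcp %s F %s M %s"%(o["t"],p,o["tcp_pos"],F,o["moment"]))
        if np.hypot(F[0],F[1])>2: p[:2]+=np.clip(.08*F[:2],-.6,.6)
        if fz>fmax: return "contact"
        if np.hypot(F[0],F[1])>20: return "side"
    return "end"
E
python3 - <<'E'
from h import *
C=cam("wrist",get_obs()); print(onplane((321.6,98.1),89,C),onplane((321.6,98.1),80,C))
goto([524.4,127.6,252],[180,0,42]); wait(.4); o=st()
p=np.array([524.4,127.6,242]); move_l(list(p),speed=60)
print(descend(p,222,base=-2.4)); np.save("p.npy",p); wait(.2); st()
E
```

```text
[524.86 126.17  89.  ] [524.92 126.28  80.  ]
t9.2 tcp [524.57 126.96 252.07] rot [179.99  -0.    41.93] F [-0.06  0.09 -1.8 ] M [-0.02 -0.   -0.  ] w11.7 j6 -36
t9.81 cmd [524.4 127.6 240. ] tcp [524.37 127.65 239.95] F [ 0.75 -0.02 -2.2 ] M [ 0.01  0.03 -0.05]
t10.06 cmd [524.4 127.6 238. ] tcp [524.29 127.62 237.85] F [-0.31 -0.06 -2.7 ] M [ 0.04 -0.02 -0.03]
t10.31 cmd [524.4 127.6 236. ] tcp [524.26 127.58 235.78] F [-0.34 -0.01 -2.61] M [-0.02  0.05 -0.02]
t10.56 cmd [524.4 127.6 234. ] tcp [524.25 127.58 233.77] F [ 0.1  -0.2  -2.51] M [ 0.03 -0.02 -0.02]
t10.81 cmd [524.4 127.6 232. ] tcp [524.26 127.62 231.77] F [ 0.87  0.23 -1.61] M [0.03 0.08 0.06]
t11.06 cmd [524.4 127.6 230. ] tcp [524.25 127.57 229.76] F [ 0.38 -0.6  -1.84] M [-0.02  0.01  0.01]
t11.31 cmd [524.4 127.6 228. ] tcp [524.39 127.59 227.91] F [-0.55 -0.25 -2.32] M [-0.03 -0.09 -0.  ]
t11.56 cmd [524.4 127.6 226. ] tcp [524.24 127.54 225.73] F [ 0.45  0.21 -1.98] M [ 0.   -0.02  0.  ]
t11.81 cmd [524.4 127.6 224. ] tcp [524.22 127.56 223.73] F [-0.41 -0.22 -2.7 ] M [-0.04 -0.   -0.05]
t12.06 cmd [524.4 127.6 222. ] tcp [524.27 127.58 221.76] F [ 0.01 -0.47 -2.32] M [-0.05 -0.04  0.03]
end
t12.3 tcp [524.38 127.58 222.  ] rot [-180.    0.   42.] F [-0.17 -1.04 -3.17] M [-0.08  0.    0.01] w12.0 j6 -36
```

Run:
```python
from h import *
p=np.load("p.npy")
print(descend(p,210,step=4,fmax=5,base=-2.4))
if p[2]<=210: print(descend(p,163,step=1.5,fmax=6,base=-2.4,speed=40))
np.save("p.npy",p); wait(.2); st()
```

```text
t12.51 cmd [524.4 127.6 218. ] tcp [524.1  127.57 217.5 ] F [ 0.62 -0.73 -1.86] M [-0.08 -0.02 -0.03]
t12.76 cmd [524.4 127.6 214. ] tcp [524.12 127.55 213.51] F [ 0.34 -0.52 -2.43] M [-0.05 -0.02  0.02]
t13.01 cmd [524.4 127.6 210. ] tcp [524.13 127.57 209.54] F [-0.75 -0.03 -2.52] M [-0.04 -0.05 -0.  ]
end
t13.26 cmd [524.4 127.6 208.5] tcp [524.32 127.61 208.41] F [-0.15  0.18 -2.94] M [-0.09 -0.01  0.03]
t13.51 cmd [524.4 127.6 207. ] tcp [524.33 127.6  206.88] F [ 0.45 -0.34 -1.59] M [-0.03  0.02  0.02]
t13.76 cmd [524.4 127.6 205.5] tcp [524.29 127.59 205.32] F [ 0.34  1.13 -2.2 ] M [-0.04 -0.03 -0.03]
t14.01 cmd [524.4 127.6 204. ] tcp [524.31 127.58 203.85] F [-0.67 -0.76 -0.94] M [-0.05  0.    0.06]
t14.26 cmd [524.4 127.6 202.5] tcp [524.31 127.58 202.35] F [-1.62 -0.28 -1.95] M [-0.11 -0.08  0.02]
t14.51 cmd [524.4 127.6 201. ] tcp [524.31 127.59 200.85] F [ 0.09  0.08 -2.82] M [-0.08  0.01 -0.04]
t14.76 cmd [524.4 127.6 199.5] tcp [524.29 127.57 199.31] F [-0.37 -0.5  -2.05] M [-0.06  0.02  0.03]
t15.01 cmd [524.4 127.6 198. ] tcp [524.33 127.58 197.85] F [ 0.52 -0.69 -2.
[... 878 characters left out ...]
524.3  127.59 184.32] F [ 0.19 -0.87 -1.69] M [-0.04  0.05  0.02]
t17.51 cmd [524.4 127.6 183. ] tcp [524.31 127.59 182.84] F [ 0.44 -0.52 -2.65] M [-0.01 -0.   -0.03]
t17.76 cmd [524.4 127.6 181.5] tcp [524.32 127.59 181.33] F [ 0.58 -0.39 -2.1 ] M [-0.11  0.02  0.1 ]
t18.01 cmd [524.4 127.6 180. ] tcp [524.44 127.61 180.03] F [-0.25 -0.1  -1.42] M [-0.12  0.03  0.1 ]
t18.26 cmd [524.4 127.6 178.5] tcp [525.15 127.59 179.59] F [-0.08 -1.58  2.59] M [-0.18  0.12 -0.11]
t18.51 cmd [524.4 127.6 177. ] tcp [525.76 127.55 179.01] F [-2.06 -1.73  7.01] M [-0.24  0.29  0.01]
contact
t18.7 tcp [525.77 127.58 179.06] rot [179.87  -0.14  42.  ] F [-1.04 -0.77  6.99] M [-0.32  0.22  0.04] w11.7 j6 -36
```

Run:
```python
from h import *
p=np.load("p.npy")
p[2]=179; move_l(list(p),speed=40)
for y in (45,48,45,42,39,42):
    move_l(list(p),[180,0,y],speed=30); st()
    p[2]=min(p[2],get_obs()["tcp_pos"][2])
np.save("p.npy",p)
```

```text
t19.2 tcp [524.67 127.51 179.44] rot [179.96  -0.05  44.93] F [0.5  0.11 4.84] M [-0.16  0.05 -0.03] w11.9 j6 -39
t19.5 tcp [524.62 127.48 179.38] rot [179.96  -0.04  47.89] F [ 0.3  -1.4   4.45] M [-0.17 -0.01 -0.  ] w12.1 j6 -42
t19.7 tcp [524.55 127.53 179.34] rot [179.97  -0.04  45.02] F [0.52 0.35 4.68] M [-0.15  0.03 -0.03] w11.9 j6 -39
t20.0 tcp [524.5  127.5  179.32] rot [179.98  -0.03  42.02] F [-0.09 -1.34  5.13] M [-0.17  0.08 -0.06] w11.8 j6 -36
t20.2 tcp [524.51 127.47 179.3 ] rot [179.98  -0.03  39.02] F [-0.56 -1.63  5.49] M [-0.17  0.01 -0.06] w12.3 j6 -33
t20.5 tcp [524.48 127.49 179.33] rot [179.98  -0.03  42.03] F [-0.49 -0.93  5.5 ] M [-0.18  0.04 -0.  ] w12.3 j6 -36
```

Run:
```python
from h import *
p=np.load("p.npy"); p[2]=181
move_l(list(p),[180,0,46],speed=40); move_l(list(p),[180,0,38],speed=40); move_l(list(p),[180,0,42],speed=40); st()
print(descend(p,175,step=1,fmax=5,base=-2.4)); 
for y in (46,50,46,42,38,34,38,42):
    move_l(list(p),[180,0,y],speed=30); st()
np.save("p.npy",p)
```

```text
t21.2 tcp [523.6  127.42 180.18] rot [-179.94    0.07   41.96] F [ 0.4  -1.51 -1.66] M [-0.12 -0.09 -0.01] w11.9 j6 -36
t21.50 cmd [524.23 127.46 180.  ] tcp [524.16 127.47 180.  ] F [-0.38  0.51 -1.25] M [-0.06  0.    0.04]
t21.75 cmd [524.23 127.46 179.  ] tcp [524.71 127.47 179.74] F [-1.09 -0.8   2.34] M [-0.14  0.09  0.07]
t22.00 cmd [524.23 127.46 178.  ] tcp [525.14 127.45 179.37] F [-0.87 -0.14  5.4 ] M [-0.19  0.15 -0.05]
contact
t22.2 tcp [525.19 127.49 179.32] rot [179.91  -0.1   45.93] F [-0.05 -0.74  5.52] M [-0.2   0.09 -0.01] w12.2 j6 -40
t22.5 tcp [525.12 127.45 179.32] rot [179.91  -0.08  49.93] F [-0.06 -0.9   5.47] M [-0.25  0.09  0.04] w12.2 j6 -44
t22.8 tcp [525.2  127.47 179.31] rot [179.91  -0.1   45.91] F [ 0.38 -0.31  5.6 ] M [-0.26  0.1  -0.02] w12.0 j6 -40
t23.0 tcp [525.14 127.47 179.32] rot [179.92  -0.09  41.92] F [-1.29 -0.61  5.23] M [-0.25  0.14  0.07] w11.7 j6 -36
t23.2 tcp [525.11 127.44 179.3 ] rot [179.92  -0.09  37.92] F [-0.44 -1.73  5.97] M [-0.16  0.16  0.04] w12.2 j6 -32
t23.5 tcp [525.09 127.35 179.29] rot [179.92  -0.09  33.92] F [-0.21 -0.89  4.99] M [-0.22  0.19 -0.02] w12.1 j6 -28
t23.8 tcp [525.13 127.48 179.31] rot [179.93  -0.1   37.93] F [-0.01 -0.47  5.59] M [-0.23  0.15 -0.02] w12.0 j6 -32
t24.0 tcp [525.14 127.45 179.31] rot [179.92  -0.09  41.93] F [-0.37 -0.93  5.61] M [-0.24  0.15  0.05] w12.2 j6 -36
```

Run:
```python
from h import *
p=np.load("p.npy"); p[:2]=[524.4,127.5]; p[2]=211
move_l(list(p),speed=60); print("a",get_obs()["wrist_force"]); move_l(list(p),[180,0,14],speed=60); st()
print(descend(p,190,step=1.5,fmax=4.5,base=-2.4)); st()
np.save("p.npy",p)
```

```text
a [-0.21  0.12 -2.24]
t25.3 tcp [524.08 127.44 210.5 ] rot [-179.99    0.05   14.08] F [-0.46  0.42 -2.84] M [-0.04 -0.06  0.  ] w12.3 j6 -8
t25.59 cmd [524.4 127.5 209.5] tcp [524.23 127.48 209.24] F [-0.22 -0.29 -2.59] M [-0.06 -0.02  0.03]
t25.84 cmd [524.4 127.5 208. ] tcp [524.29 127.51 207.84] F [-0.08 -0.66 -3.03] M [-0.1   0.01 -0.02]
t26.09 cmd [524.4 127.5 206.5] tcp [524.34 127.48 206.35] F [-0.22  0.38 -3.02] M [-0.11 -0.02 -0.03]
t26.34 cmd [524.4 127.5 205. ] tcp [524.86 127.55 205.69] F [-0.5  -0.05  0.96] M [-0.15  0.06 -0.02]
t26.59 cmd [524.4 127.5 203.5] tcp [525.44 127.56 204.99] F [ 0.37 -0.76  5.29] M [-0.1   0.14 -0.03]
contact
t26.6 tcp [525.44 127.56 204.99] rot [179.97  -0.15  14.  ] F [ 0.37 -0.76  5.29] M [-0.1   0.14 -0.03] w12.3 j6 -8
```

Run:
```python
from h import *
p=np.load("p.npy"); p[:2]=[524.4,127.5]; p[2]=207.5
move_l(list(p),speed=60); move_l(list(p),[180,0,41],speed=60); st()
r=descend(p,183,step=5,fmax=5,base=-2.4,speed=40,verbose=False); print(r,p)
if r=="end":
    print(descend(p,178.5,step=1.5,fmax=4.,base=-2.4))
    st()
    y=41
    while y>-22:
        y-=4; move_l(list(p),[180,0,y],speed=40); o=get_obs()
        print("t%.1f"%o["t"],y,o["ee_rot"][2],o["tcp_pos"],o["wrist_force"],"Mz %.2f"%o["moment"][2])
        if abs(o["moment"][2])>.5: break
    st()
np.save("p.npy",np.r_[p,y])
```

```text
t27.5 tcp [523.81 127.46 206.62] rot [-179.95    0.07   40.92] F [-0.22  0.55 -2.81] M [-0.08  0.01 -0.04] w12.2 j6 -35
end [524.4 127.5 183. ]
t29.07 cmd [524.4 127.5 181.5] tcp [524.35 127.48 181.42] F [ 0.8  -0.3  -1.59] M [-0.06  0.02  0.01]
t29.32 cmd [524.4 127.5 180. ] tcp [524.44 127.52 180.06] F [-0.68 -0.67 -1.71] M [-0.1   0.02 -0.09]
t29.57 cmd [524.4 127.5 178.5] tcp [525.18 127.48 179.62] F [-0.86 -0.16  2.59] M [-0.16  0.14  0.01]
contact
t29.6 tcp [525.18 127.48 179.62] rot [179.93  -0.08  41.  ] F [-0.86 -0.16  2.59] M [-0.16  0.14  0.01] w12.5 j6 -35
t29.8 37 37.097010961825376 [525.09 127.55 179.46] [-0.2  -0.63  5.22] Mz 0.04
t30.1 33 33.158313090341196 [525.   127.46 179.32] [-1.72 -0.05  4.58] Mz -0.02
t30.3 29 29.16206373037523 [525.   127.45 179.31] [-0.57 -1.19  5.28] Mz 0.01
t30.6 25 25.15958743582554 [525.01 127.41 179.31] [-1.08 -0.79  5.05] Mz 0.00
t30.8 21 21.161171560126448 [525.   127.39 179.3 ] [ 0.08 -0.34  6.05] Mz 0.08
t31.1 17 17.162058131791177 [525.   127.41 179.32] [-0.83 -1.31  5.11] Mz 0.10
t31.3 13 13.160383717723901 [525.02 127.4  179.3 ] [
[... 155 characters left out ...]
.32 -1.71  5.38] Mz 0.04
t32.1 1 1.161751471255873 [525.06 127.33 179.33] [ 0.06 -0.78  5.82] Mz 0.03
t32.3 -3 -2.840415247210853 [525.06 127.3  179.32] [-0.55 -1.24  5.64] Mz 0.03
t32.6 -7 -6.837471379568077 [525.08 127.32 179.34] [-0.46 -1.24  4.53] Mz -0.01
t32.8 -11 -10.839843679988904 [525.06 127.28 179.33] [-0.69 -1.99  4.85] Mz 0.02
t33.1 -15 -14.819769978257398 [525.04 127.27 179.32] [-0.85 -1.4   4.82] Mz 0.08
t33.3 -19 -18.736628799407068 [524.91 127.25 179.26] [-0.77 -3.    5.53] Mz 0.42
t33.6 -23 -22.654101863919383 [524.86 127.2  179.26] [-2.22 -0.81  5.19] Mz 0.79
t33.6 tcp [524.86 127.2  179.26] rot [179.96  -0.09 -22.65] F [-2.22 -0.81  5.19] M [-0.33  0.19  0.79] w12.1 j6 29
```

Run:
```python
from h import *
p=np.load("p.npy")[:3]
p[2]=179.6; move_l(list(p),[180,0,-21],speed=30); wait(.2); st()
grip(50); wait(.2); st()
move_l([p[0],p[1],260],speed=100)
goto([p[0]-40,p[1]-90,300],[180,0,-21]); wait(.3); st()
im,C=snap("wrist","w4"); im2,S=snap("scene","s4"); im3,T=snap("top","t4")
a=cv2.resize(im2[110:300,220:450,::-1],(484,400)); b=cv2.resize(im3[130:290,215:375,::-1],(300,300))
b=cv2.copyMakeBorder(b,0,100,0,0,cv2.BORDER_CONSTANT); cv2.imwrite("pics/fin.png",np.hstack([a,b]))
print("expected handle centre px scene",proj([524.5,127.3,197],S),"top",proj([524.5,127.3,197],T))
for n in ("large_key_handle","vial_black","vial_brown"):
    for c in ("scene","top"): print(n,c,[(round(d["score"],2),np.round(d["extent"],1).tolist()) for d in spot_in(n,c)][:4])
```

```text
t34.0 tcp [524.52 127.33 179.6 ] rot [179.98  -0.02 -20.96] F [-0.26 -3.38  3.23] M [-0.45  0.05  0.64] w12.0 j6 27
t34.7 tcp [524.36 127.58 179.54] rot [-179.99    0.01  -21.01] F [-0.49 -0.02 -0.23] M [0.06 0.02 0.04] w50.0 j6 27
t36.4 tcp [484.25  38.26 299.04] rot [179.98   0.1  -20.92] F [0.29 0.03 0.63] M [-0.05  0.02 -0.  ] w50.0 j6 17
expected handle centre px scene [286.4 191.1] top [264.52 178.24]
large_key_handle scene [(0.72, [415.6, 174.2, 17.4, 41.8]), (0.57, [287.7, 203.0, 24.8, 40.2]), (0.56, [382.4, 198.6, 20.2, 43.2])]
large_key_handle top [(0.84, [382.5, 252.4, 11.3, 27.4]), (0.67, [456.9, 262.3, 25.5, 19.8]), (0.62, [265.7, 181.1, 21.2, 22.7])]
vial_black scene [(0.69, [239.6, 272.9, 12.6, 24.1])]
vial_black top [(0.44, [211.9, 179.9, 14.8, 17.5])]
vial_brown scene []
vial_brown top [(0.46, [353.4, 156.1, 9.3, 15.9])]
```

View pics/fin.png

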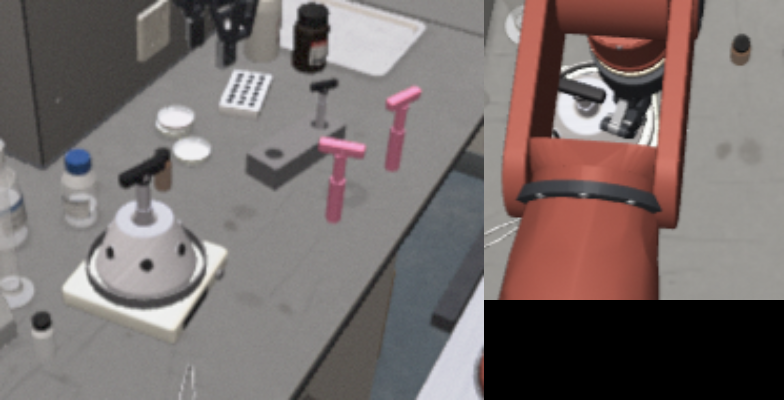

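```bash
python3 -c "
from station import *
sign_off(); print(get_obs()['t'])"
```

```text
the job is handed in; nothing more can be done
the job is handed in; nothing more can be done
```

The rotor screw is turned up against its stop. The large key stands in it, upright and let go. I handed the job in shortly after 36 s of the 64 s.

- **Seating:** The wrist camera showed the screw's hexagon down the bore, so I set the key to match it and it dropped straight in. To be sure, I lifted it out and touched the screw face with the key turned out of line. The face lies 26 mm above the seated depth, the full socket depth. I then put it back in by moving over to the matching angle clear of the screw; no search turn under pressure was needed. I pressed with less than 10 N throughout.
- **Turning:** The key turned clockwise about 59° from its centred angle, which fits the socket's play plus the full screw travel. Torque then rose steeply to 0.79 N m. Before that it read only about 0–0.1 N m, slightly under the 0.12 N m you gave.
- **Last look:** The scene picture shows the key upright in the rotor. The small key is in the stand and both vials are standing. The gripper is clear, with no contact force.
- **Disagreements:**
  - The gripper read about 12 mm on the 16 mm crossbar. The bar's length and the camera views still showed it was the large key.
  - The top camera put the bore about 5 mm off the wrist camera's estimate. I used the wrist camera, and the key went in without touching the sides.
  - In the last check the network missed the brown vial in the scene view. It found it in the top view, and I could see it in both.

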